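# Snap the specimen jars shut, smallest first

## Task

Close the three round specimen jars on the steel tray by pressing their raised white snap caps fully home from above with the fingertips: the smallest jar first, because it dries out soonest, then the middle one, then the largest. Press each cap gently, and do not lift, tip or shove any jar. Leave the square jar open, and leave everything else where it stands.

Things in the scene. Friction and masses are not known exactly. Their poses are not given: they have to be found in the camera images.
- tray: shallow fixed steel tray, 260 (its x) by 420 (its y) mm, rim 14 mm high, floor 4 mm thick; origin: centre of its underside, on the bench at z = 0. The jars, the dropper bottle and the dish stand on its floor
- jar_small: round glass jar, the smallest: body 34 mm across; cap 36 mm across. Loose, with paper label; white snap cap on top, shoulder 30 mm above the underside, top of the cap 54 mm above the underside when raised and 44 mm when home. Origin: centre of its underside; z up the jar
- small_cap_top (a point): centre of the flat top of the small jar's cap, where to press; moves with the cap; z up. The top 5 mm of the cap is a springy pad, nearly as wide as the cap, that gives about 1 mm per 3 N and springs back, at most 4 mm; the jars must not feel more than 25 N
- cap_small (a joint): how far the small jar's cap is pushed down, m: 0 raised (10 mm gap under the cap's skirt), 0.010 fully home, at a hard stop. Stiff slide: moves at about 4 N and stays where it is left
- jar_medium: round glass jar, the middle size: body 48 mm across; cap 50 mm across. Loose, with paper label; white snap cap on top, shoulder 42 mm above the underside, top of the cap 66 mm above the underside when raised and 56 mm when home. Origin: centre of its underside; z up the jar
- medium_cap_top (a point): centre of the flat top of the medium jar's cap, where to press; moves with the cap; z up. The top 5 mm of the cap is a springy pad, nearly as wide as the cap, that gives about 1 mm per 3 N and springs back, at most 4 mm; the jars must not feel more than 25 N
- cap_medium (a joint): how far the medium jar's cap is pushed down, m: 0 raised (10 mm gap under the cap's skirt), 0.010 fully home, at a hard stop. Stiff slide: moves at about 4 N and stays where it is left
- jar_large: round glass jar, the largest: body 64 mm across; cap 66 mm across. Loose, with paper label; white snap cap on top, shoulder 56 mm above the underside, top of the cap 80 mm above the underside when raised and 70 mm when home. Origin: centre of its underside; z up the jar
- large_cap_top (a point): centre of the flat top of the large jar's cap, where to press; moves with the cap; z up. The top 5 mm of the cap is a springy pad, nearly as wide as the cap, that gives about 1 mm per 3 N and springs back, at most 4 mm; the jars must not feel more than 25 N
- cap_large (a joint): how far the large jar's cap is pushed down, m: 0 raised (10 mm gap under the cap's skirt), 0.010 fully home, at a hard stop. Stiff slide: moves at about 4 N and stays where it is left
- jar_square: square glass jar, 42 by 42 mm; cap square, 44 by 44 mm. It is to stay open. Loose, with paper label; white snap cap on top, shoulder 44 mm above the underside, top of the cap 68 mm above the underside when raised and 58 mm when home. Origin: centre of its underside; z up the jar
- square_cap_top (a point): centre of the flat top of the square jar's cap, where to press; moves with the cap; z up. The top 5 mm of the cap is a springy pad, nearly as wide as the cap, that gives about 1 mm per 3 N and springs back, at most 4 mm; the jars must not feel more than 25 N
- cap_square (a joint): how far the square jar's cap is pushed down, m: 0 raised (10 mm gap under the cap's skirt), 0.010 fully home, at a hard stop. Stiff slide: moves at about 4 N and stays where it is left
- dropper: amber dropper bottle, loose, 28 mm across and 78 mm tall, on the tray among the jars; origin: centre of its underside. To be left alone
- dish: small clear open dish, loose, 54 mm across and 14 mm tall, on the tray among the jars; origin: centre of its underside. To be left alone
- slide_box: closed black slide box, loose, 70 x 140 x 32 mm, beyond the tray; origin: centre of its underside. To be left alone
- reagent: white plastic bottle, loose, 64 mm across, 130 mm tall, left of the tray; origin: centre of its underside. To be left alone
- beaker: empty glass beaker, loose, 70 mm across, 85 mm tall, right of the tray; origin: centre of its underside. To be left alone
- stain_jar: closed amber jar with black lid, loose, 52 mm across, 80 mm tall, left of the tray and nearer the robot; origin: centre of its underside. To be left alone
Mind the look-alikes: they are no part of the job. What is shaped like the jar_large but yellow is not meant.

How it is judged (in metres and radians):
On the way, in this order (a step that is already met when the one before it is completed fails the run):
1. the smallest jar's cap is home, the other caps still raised (value of joint cap_small above 0.008 m and value of joint each of cap_medium, cap_large, cap_square below 0.004 m), for 0.1 s.
2. the middle jar's cap is home too, the large one's still raised (value of joint each of cap_small, cap_medium above 0.008 m and value of joint each of cap_large, cap_square below 0.004 m), for 0.1 s.
3. the largest jar's cap is home too (value of joint each of cap_small, cap_medium, cap_large above 0.008 m and value of joint cap_square below 0.004 m), for 0.1 s.
At the end, for the whole second after the job is handed in: The three round jars' caps are home (over 8 of 10 mm down), the square jar's is raised (under 4 mm down); all jars stand at rest on the tray (tilt under 0.1 rad, underside under 10 mm above the bench); jars and other things are within 25 mm of where they began (all of step 3 and angle between each of jar_small, jar_medium, jar_large, jar_square's own z axis and vertical below 0.1 rad and distance of each of jar_small, jar_medium, jar_large, jar_square, dropper, dish, slide_box, reagent, beaker, stain_jar from where it was at the start of the episode below 0.025 m and height (world z) of each of jar_small, jar_medium, jar_large, jar_square below 0.01 m and linear speed of each of jar_small, jar_medium, jar_large, jar_square below 0.02 m/s); the robot touches nothing.
It fails at once if a cap is pushed out of order: the medium one before the small one is home, or the large one before the medium one is home ((value of joint cap_medium above 0.004 m and value of joint cap_small below 0.008 m) or (value of joint cap_large above 0.004 m and value of joint cap_medium below 0.008 m)).
It fails at once if the square jar's cap is pushed down (more than 4 mm) (value of joint cap_square above 0.004 m).
It fails at once if a jar is lifted off the tray (underside over 14 mm above the bench), tipped (over 0.2 rad), or shoved or carried (over 25 mm) (height (world z) of any of jar_small, jar_medium, jar_large, jar_square above 0.014 m or angle between any of jar_small, jar_medium, jar_large, jar_square's own z axis and vertical above 0.2 rad or distance of any of jar_small, jar_medium, jar_large, jar_square from where it was at the start of the episode above 0.025 m).
It fails at once if a jar is pushed with more than 25 N (contact force between any of the fingers, the arm and jar_small above 25 N or contact force between any of the fingers, the arm and jar_medium above 25 N or contact force between any of the fingers, the arm and jar_large above 25 N or contact force between any of the fingers, the arm and jar_square above 25 N).
It fails at once if one of the other things is moved by more than 25 mm (distance of any of dropper, dish, slide_box, reagent, beaker, stain_jar from where it was at the start of the episode above 0.025 m).
It also fails if it takes over 46 s, if anything falls off the work surface, if the arm or the gripper's body presses on something with over 40 N, if the wrist force passes 120 N, or if a joint passes its speed limit or range.

## Robot

A 6-joint arm with a two-finger parallel gripper is mounted at the origin on the work surface. World frame = base frame: x ahead of the robot, y to its left, z up, the work surface at z = 0. Lengths are in m, angles in degrees, forces in N, time in s.
With the tool pointing down it reaches from about 0.35 to 0.875 m from the base axis. Payload 4.2 kg.
Tool frame: the origin (TCP) lies on the centre line of the jaws, within the pads' length; the fingertips stand 19 mm ahead of it and the grasp point (between the pads) is the TCP; z points along the fingers, y is the line along which they close (so a half turn about z gives the same grasp; the last joint's range is limited). The gripper opens to 87 mm and grips with 3 to 60 N. Pads are 19 mm wide; open, the fingers measure 117 mm over their backs; the gripper's body (75 mm by 190 mm) begins 51 mm behind the grasp point.
Start: joints at [-55.772, 22.042, 0.453, 0, -68.411, -14.817], TCP at [0.208, -0.589, 0.214] pointing down, gripper open.
Joint ranges: [-179.83, 179.83], [-69.29, 118.12], [-61.27, 80.66], [-181.25, 117.63], [-171.15, -9.14], [-177.46, 177.46]. Speed limits (degrees/s): [159.86, 159.86, 180, 180, 180, 180].

## Interface

Orientations are given as a 3x3 rotation matrix whose columns are the frame's x, y, z axes.
In Python, from station import sense, capture, finish_job, search_frame, masks_of gives the robot as it stands.
- The arm moves only by the tool drive_tool, never from a script. Its argument "rows" is a list of rows, each a list of 7 numbers: the opening in per cent of the stroke, from 0 (shut) to 100 (fully open), then the shift along the world's x, y, z in mm, then the turn, a rotation vector about the world's x, y, z in rad. In form: [[fingers, dx, dy, dz, wx, wy, wz], ...]. A call has 1 to 5 rows; each row shifts and turns the commanded pose from where the row before left it; what a row does not reach is not made up. A row lasts 1/12 s, in which the tool goes at most 41.7 mm and 7.16 degrees, less where a joint would pass 70% of its speed; a pose out of reach is approached as far as the arm can. A call is refused whole if a number of a shift passes 41.7 or a number of a turn 0.125, either way. A call with a gripper value outside its range is refused whole. The fingers move at their own pace and stop on an object; the grip force is fixed at half the most. Time passes only in rows, so rows that do not move let the fingers close. It gives the time, the measured TCP pose, the force, the opening and the grip force at its end, in the units of the state.
- sense(): the state, without advancing time (a new reading comes with each control period).
- capture(name): name is "scene" or "top" or "wrist"; returns a dict with "frame" (480x640x3 uint8, red, green, blue), "z_map" (480x640 float32, m along the optical axis (not along the pixel's ray), 0 where there is no reading), "fx", "fy", "cx", "cy" (pixels), "R" (3x3) and "t" (3): a world point X has camera coordinates R X + t; the wrist camera has in their place "T_tool_cam" (4x4, takes a point from camera to tool coordinates, whose origin is the TCP and whose axes are the flange's). Camera axes: x right, y down, z forward; pixel columns grow to the right and rows downward; lengths in m; the calibration is good to about 2 mm. A picture is of the moment at which its call begins: read the wrist's pose just before it.
- finish_job(): hands the job in; it is judged then, once.
Trained networks look in a picture, given as the dict that the camera call returned (one of the last four; its "shot" number tells which), for a name from the list of things; names that differ only in an ending like _2 or _b are one class to them, and where a whole thing is asked for, a point or a joint stands for the part that bears it (a point fixed in the world has none). Each returns a list of dicts, best first, with "p" (0 to 1); they miss things now and then, are a little off and sometimes report something else, mostly with a low value. They report only what shows in the picture. A call takes as long as a camera call. They do not tell look-alikes from the thing itself.
- search_frame(label, picture): "xy" ([column, row] in pixels, amid what is visible of it).
- masks_of(label, picture): "region" (480x640 bool, what is visible of it) and "xy" ([column, row] in pixels, amid what is visible of it).
The state is a dict: "time_s": time; "joints": joint angles; "joint_velocities": joint speeds; "effort": joint torques, N m; "tcp_pos": TCP position; "ee_rot": TCP orientation; "wrist_force": force on the tool from outside, world axes, zero at the start; "moment": the same for the moment, N m; "gripper_width": opening from 0.0 (shut) to 1.0 (fully open); "gripper_force": force on a finger pad.
Only numpy, scipy, OpenCV 4.12 (cv2) and the standard library are available. Lean on these libraries where they do the work, as an engineer would, in place of code of your own. Each camera call takes 0.05 s, during which the arm holds its last target. There are 200 camera calls.

## Working session

There is one attempt and no reset: what is moved stays moved. The work goes in short steps, Python scripts to look and compute and a tool call to move; the robot and the scene stay as the last step left them, time stands still between calls to the robot, and variables do not carry over. Pictures are saved under pics/ and viewed, at most 10 in all, crops included, and the job is handed in when it is done.

Besides the shell and the picture viewer there is one more tool, called after "Request:" as a command line: name --pt "numbers of a row" for each row, then --argument value for the rest. drive_tool: Moves the arm, as the interface text tells. Its arguments: {"type":"object","properties":{"rows":{"type":"array"}},"required":["rows"]}

```bash
mkdir -p pics; cat > h.py <<'E'
import numpy as np,cv2
from station import *
def world(p,s=None):
    z=p["z_map"];v,u=np.mgrid[:480,:640]
    c=np.stack([(u-p["cx"])/p["fx"]*z,(v-p["cy"])/p["fy"]*z,z],-1)
    if "R" in p: return (c-np.array(p["t"]))@np.array(p["R"])
    T=np.array(p["T_tool_cam"]);c=c@T[:3,:3].T+T[:3,3]
    return c@np.array(s["ee_rot"]).T+np.array(s["tcp_pos"])
def save(p,n): cv2.imwrite("pics/"+n,p["frame"][:,:,::-1])
E
python3 - <<'E'
from h import *
s=sense();print(s)
for cam in("top","scene"):
    p=capture(cam);save(p,cam+"0.png");W=world(p)
    for l in["jar_small","jar_medium","jar_large","jar_square","dropper","dish","reagent","beaker","stain_jar","slide_box"]:
        for r in masks_of(l,p)[:3]:
            m=r["region"]&(p["z_map"]>0);P=W[m]
            if len(P)<5: continue
            zt=np.percentile(P[:,2],95);T=P[P[:,2]>zt-.006]
            print(cam,l,round(r["p"],2),np.round(r["xy"]),"ztop",round(zt,3),"c",np.round((T.max(0)+T.min(0))/2,3)[:2],"med",np.round(np.median(T,0),3)[:2],"ext",np.round(np.ptp(T,0),3)[:2])
E
```

```text
{'time_s': 0.0, 'joints': array([-5.57708533e+01,  2.20902995e+01,  3.79706727e-01, -3.15171674e-02,
       -6.84130163e+01, -1.48167417e+01]), 'joint_velocities': array([ 0.0107428 , -0.08213555, -0.01729858, -0.03192774, -0.01436958,
       -0.05136099]), 'effort': array([-2.17899183e-04, -3.90659881e+01,  1.87408358e+01,  4.21979517e+00,
        1.11531367e-02, -1.92418211e-04]), 'tcp_pos': array([ 0.20754341, -0.58885752,  0.21315747]), 'ee_rot': array([[-9.43218126e-01, -3.32173060e-01, -7.90605916e-04],
       [-3.32173996e-01,  9.43215853e-01,  2.07138869e-03],
       [ 5.76525133e-05,  2.21639009e-03, -9.99997542e-01]]), 'wrist_force': array([-0.53787268, -0.39473133, -0.22266151]), 'moment': array([-0.00201876, -0.00413716,  0.00243709]), 'gripper_force': 0.0, 'gripper_width': 1.0003711475940782}
top jar_small 0.59 [278. 285.] ztop 0.059 c [0.463 0.103] med [0.465 0.103] ext [0.03 0.03]
top jar_medium 0.95 [228. 242.] ztop 0.071 c [0.562 0.209] med [0.562 0.21 ] ext [0.042 0.048]
top jar_large 0.71 [426. 237.] ztop 0.082 c [ 0.554 -0.228] med [ 0.554 -0.228] ext [0.062 0.061
[... 1969 characters left out ...]
ed [0.568 0.11 ] ext [0.055 0.049]
scene reagent 0.86 [464. 303.] ztop 0.13 c [0.676 0.376] med [0.677 0.376] ext [0.031 0.028]
scene reagent 0.29 [360. 226.] ztop 0.06 c [0.465 0.101] med [0.467 0.101] ext [0.029 0.026]
scene beaker 0.8 [162. 271.] ztop 0.085 c [ 0.69  -0.385] med [ 0.69  -0.387] ext [0.07  0.069]
scene stain_jar 0.56 [467. 213.] ztop 0.082 c [0.343 0.382] med [0.344 0.382] ext [0.049 0.044]
scene stain_jar 0.19 [326. 333.] ztop 0.036 c [0.794 0.059] med [0.796 0.059] ext [0.077 0.141]
scene slide_box 0.98 [328. 333.] ztop 0.036 c [0.794 0.059] med [0.796 0.059] ext [0.077 0.141]
scene slide_box 0.51 [324. 259.] ztop 0.085 c [0.59  0.025] med [0.59  0.024] ext [0.064 0.063]
```

View pics/top0.png

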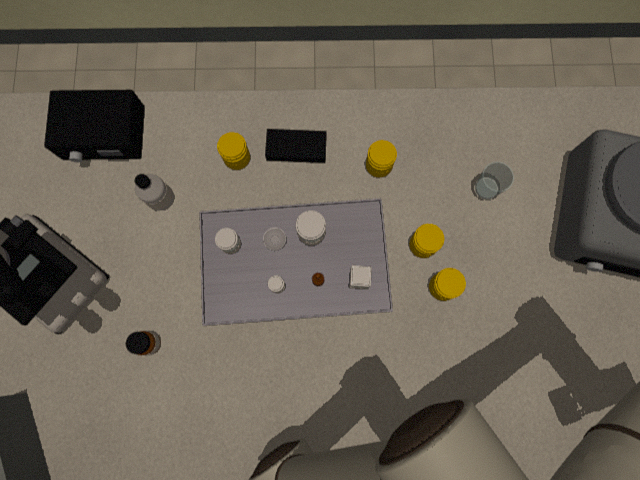

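View pics/scene0.png

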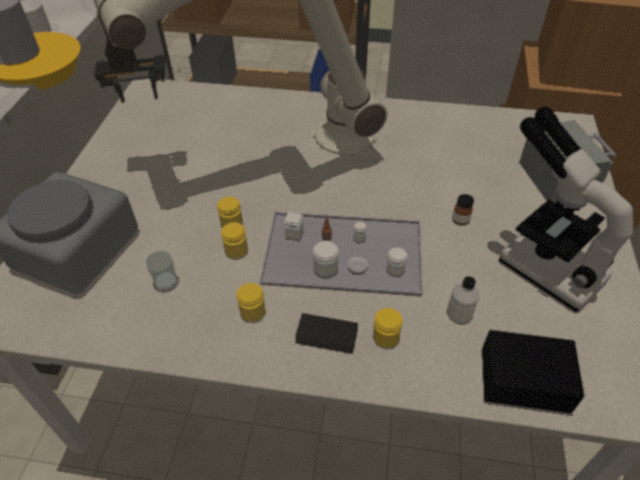

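Top view: the small cap is at (276,284), medium (227,240), large (311,227) and square (361,277), with the dropper at (318,279). The yellow jars are decoys. I'll close the fingers and cross above the small jar.

Request:
drive_tool --pt "0 12.8 34.6 0 0 0 0" --pt "0 12.8 34.6 0 0 0 0" --pt "0 12.8 34.6 0 0 0 0" --pt "0 12.8 34.6 0 0 0 0" --pt "0 12.8 34.6 0 0 0 0"

```text
time_s: 1.52
tcp_pos: [0.2719, -0.415, 0.2143]
ee_rot: [[-0.943, -0.332, 0.0], [-0.332, 0.943, -0.0], [-0.0, -0.0, -1.0]]
wrist_force: [0.7, 0.9, 1.9]
gripper_width: 0.711
gripper_force: 0.0
```

Request:
drive_tool --pt "0 12.8 34.6 0 0 0 0" --pt "0 12.8 34.6 0 0 0 0" --pt "0 12.8 34.6 0 0 0 0" --pt "0 12.8 34.6 0 0 0 0" --pt "0 12.8 34.6 0 0 0 0"

```text
time_s: 1.93
tcp_pos: [0.336, -0.2419, 0.2146]
ee_rot: [[-0.943, -0.332, 0.001], [-0.332, 0.943, -0.0], [-0.001, -0.001, -1.0]]
wrist_force: [0.9, 0.0, -0.3]
gripper_width: 0.329
gripper_force: 0.0
```

Request:
drive_tool --pt "0 12.8 34.6 0 0 0 0" --pt "0 12.8 34.6 0 0 0 0" --pt "0 12.8 34.6 0 0 0 0" --pt "0 12.8 34.6 0 0 0 0" --pt "0 12.8 34.6 0 0 0 0"

```text
time_s: 2.35
tcp_pos: [0.4, -0.0686, 0.2148]
ee_rot: [[-0.943, -0.333, 0.002], [-0.333, 0.943, 0.0], [-0.002, -0.0, -1.0]]
wrist_force: [0.9, -0.4, -0.1]
gripper_width: 0.02
gripper_force: 0.0
```

Request:
drive_tool --pt "0 12.8 34.6 0 0 0 0" --pt "0 12.8 34.6 0 0 0 0" --pt "0 12.8 34.6 0 0 0 0" --pt "0 12.8 30 0 0 0 0" --pt "0 0 0 0 0 0 0"

```text
time_s: 2.77
tcp_pos: [0.4535, 0.0676, 0.2145]
ee_rot: [[-0.942, -0.337, 0.003], [-0.337, 0.942, 0.001], [-0.003, -0.0, -1.0]]
wrist_force: [-0.2, -1.0, 0.8]
gripper_width: 0.007
gripper_force: 0.0
```

```bash
cat > look.py <<'E'
from h import *
import sys
s=sense();print("tcp",np.round(s["tcp_pos"],4))
p=capture("wrist");save(p,sys.argv[1]);W=world(p,s)
for l in["jar_small","jar_medium","jar_large","jar_square","dropper"]:
    for r in masks_of(l,p)[:2]:
        m=r["region"]&(p["z_map"]>0);P=W[m]
        if len(P)<5: continue
        zt=np.percentile(P[:,2],90);T=P[abs(P[:,2]-zt)<.005]
        print(l,round(r["p"],2),np.round(r["xy"]),"zmed",round(np.median(T[:,2]),4),"c",np.round((T.max(0)+T.min(0))/2,4)[:2],"med",np.round(np.median(T,0),4)[:2],"ext",np.round(np.ptp(T,0),3)[:2])
E
python3 look.py w1.png
```

```text
tcp [0.4535 0.0676 0.2145]
jar_small 0.65 [355. 236.] zmed 0.0561 c [0.4656 0.1008] med [0.4649 0.1007] ext [0.033 0.034]
jar_medium 0.33 [352. 239.] zmed 0.0561 c [0.4656 0.1008] med [0.4649 0.1007] ext [0.033 0.034]
jar_large 0.77 [  6. 205.] zmed 0.0252 c [ 0.5528 -0.2026] med [ 0.55   -0.1992] ext [0.04  0.011]
jar_square 0.81 [144. 182.] zmed 0.0713 c [ 0.4775 -0.0813] med [ 0.477  -0.0809] ext [0.045 0.045]
dropper 0.64 [250. 211.] zmed 0.0803 c [0.4762 0.0103] med [0.4754 0.0105] ext [0.008 0.01 ]
```

View pics/w1.png

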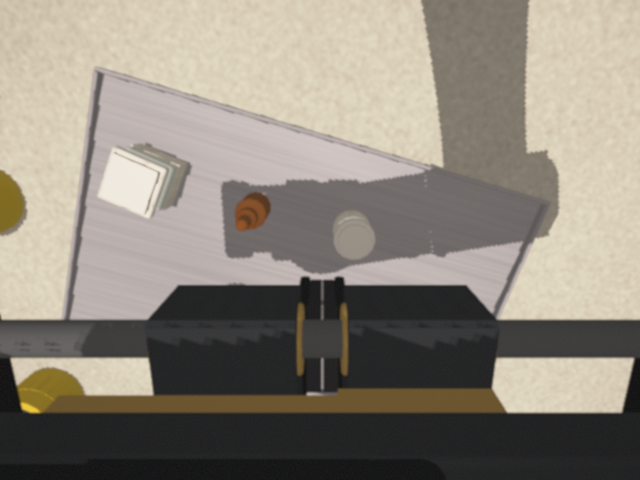

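Request:
drive_tool --pt "0 12 34 0 0 0 0" --pt "0 0 0 -35 0 0 0" --pt "0 0 0 -35 0 0 0" --pt "0 0 0 -35 0 0 0" --pt "0 0 0 -15 0 0 0"

```text
time_s: 3.48
tcp_pos: [0.4601, 0.0952, 0.0906]
ee_rot: [[-0.944, -0.33, -0.006], [-0.33, 0.944, -0.002], [0.007, -0.0, -1.0]]
wrist_force: [-0.4, 0.1, 0.4]
gripper_width: 0.002
gripper_force: 0.0
```

Request:
drive_tool --pt "0 0 0 0 0 0 0" --pt "0 0 0 0 0 0 0" --pt "0 0 0 0 0 0 0"

```text
time_s: 3.73
tcp_pos: [0.4642, 0.0974, 0.0958]
ee_rot: [[-0.943, -0.332, 0.003], [-0.332, 0.943, 0.001], [-0.003, 0.0, -1.0]]
wrist_force: [0.1, 0.0, 0.1]
gripper_width: 0.001
gripper_force: 0.0
```

Request:
drive_tool --pt "0 1 3.5 -4 0 0 0" --pt "0 0 0 -4 0 0 0" --pt "0 0 0 -4 0 0 0" --pt "0 0 0 -3 0 0 0" --pt "0 0 0 -1 0 0 0"

```text
time_s: 4.15
tcp_pos: [0.4636, 0.1007, 0.0778]
ee_rot: [[-0.943, -0.332, -0.001], [-0.332, 0.943, -0.0], [0.001, -0.0, -1.0]]
wrist_force: [-0.1, 0.8, 0.7]
gripper_width: 0.006
gripper_force: 0.0
```

Request:
drive_tool --pt "0 0 0 -1 0 0 0" --pt "0 0 0 -1 0 0 0" --pt "0 0 0 -1 0 0 0" --pt "0 0 0 -1 0 0 0" --pt "0 0 0 0 0 0 0"

```text
time_s: 4.57
tcp_pos: [0.4638, 0.1008, 0.0741]
ee_rot: [[-0.943, -0.332, -0.0], [-0.332, 0.943, -0.0], [0.0, -0.0, -1.0]]
wrist_force: [0.3, -0.1, 0.4]
gripper_width: 0.007
gripper_force: 0.0
```

Request:
drive_tool --pt "0 0 0 -1 0 0 0" --pt "0 0 0 -1 0 0 0" --pt "0 0 0 0 0 0 0"

```text
time_s: 4.82
tcp_pos: [0.4638, 0.1008, 0.0721]
ee_rot: [[-0.943, -0.332, -0.0], [-0.332, 0.943, -0.0], [0.0, -0.0, -1.0]]
wrist_force: [-1.0, -0.4, -1.0]
gripper_width: 0.006
gripper_force: 0.0
```

Request:
drive_tool --pt "0 0 0 -1 0 0 0" --pt "0 0 0 -1 0 0 0" --pt "0 0 0 0 0 0 0"

```text
time_s: 5.07
tcp_pos: [0.4638, 0.1008, 0.0701]
ee_rot: [[-0.943, -0.332, -0.0], [-0.332, 0.943, -0.0], [0.0, -0.0, -1.0]]
wrist_force: [0.1, -0.3, 0.2]
gripper_width: 0.008
gripper_force: 0.0
```

```bash
python3 - <<'E'
from h import *
p=capture("scene");save(p,"s1.png");cv2.imwrite("pics/s1c.png",cv2.resize(p["frame"][150:290,260:430,::-1],None,fx=4,fy=4))
W=world(p)
for r in masks_of("jar_small",p)[:2]:
    P=W[r["region"]&(p["z_map"]>0)];print(r["p"],r["xy"],np.percentile(P,[2,50,90,98],axis=0).round(3))
E
```

```text
0.78 [361.0, 231.2] [[0.455 0.086 0.009]
 [0.475 0.102 0.046]
 [0.481 0.114 0.058]
 [0.484 0.117 0.06 ]]
0.39 [326.2, 247.3] [[0.565 0.    0.078]
 [0.591 0.025 0.083]
 [0.61  0.044 0.085]
 [0.616 0.049 0.087]]
```

View pics/s1c.png

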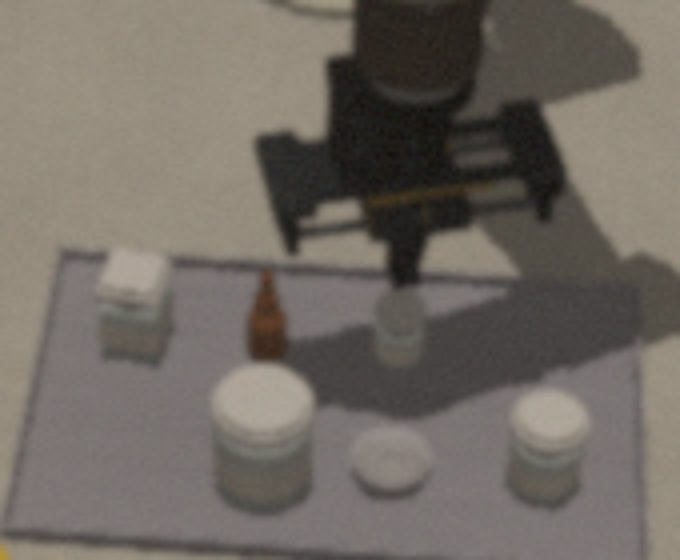

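The crop shows the fingertip ending at about pixel (361,221), just behind or above the back edge of the small cap. I'll check its depth.

```bash
python3 - <<'E'
from h import *
p=capture("scene");W=world(p);s=sense();print(s["tcp_pos"],s["wrist_force"])
for v in range(208,240,2): print(v,W[v,357:366:4].round(3).tolist(),p["frame"][v,361])
X=np.array(p["R"])@(np.array(s["tcp_pos"])-[0,0,.019])+p["t"];print(X[0]/X[2]*p["fx"]+p["cx"],X[1]/X[2]*p["fy"]+p["cy"])
E
```

```text
[0.46395507 0.10085468 0.07023851] [0.17091645 0.67214493 0.70903155]
208 [[0.5, 0.094, 0.155], [0.5, 0.104, 0.156], [0.47, 0.112, 0.128]] [25 26 20]
210 [[0.476, 0.092, 0.124], [0.471, 0.102, 0.121], [0.471, 0.113, 0.121]] [29 31 27]
212 [[0.476, 0.092, 0.117], [0.469, 0.102, 0.111], [0.471, 0.113, 0.115]] [30 26 19]
214 [[0.469, 0.092, 0.102], [0.47, 0.103, 0.104], [0.471, 0.114, 0.107]] [30 25 25]
216 [[0.47, 0.093, 0.095], [0.467, 0.103, 0.095], [0.371, 0.109, -0.0]] [35 31 29]
218 [[0.467, 0.093, 0.085], [0.473, 0.104, 0.093], [0.394, 0.11, 0.014]] [31 30 22]
220 [[0.397, 0.088, 0.006], [0.475, 0.104, 0.087], [0.393, 0.111, 0.006]] [44 39 35]
222 [[0.452, 0.092, 0.054], [0.455, 0.103, 0.059], [0.402, 0.112, 0.006]] [82 80 75]
224 [[0.463, 0.093, 0.058], [0.461, 0.104, 0.057], [0.412, 0.113, 0.008]] [95 89 82]
226 [[0.471, 0.094, 0.058], [0.473, 0.105, 0.062], [0.465, 0.116, 0.055]] [94 88 81]
228 [[0.475, 0.095, 0.054], [0.473, 0.106, 0.055], [0.472, 0.116, 0.055]] [98 91 85]
230 [[0.483, 0.096, 0.055], [0.477, 0.106, 0.051], [0.47, 0.117, 0.045]] [96 90 83]
232 [[0.479, 0.096, 0.043], [0.48, 0.107, 0.046], [0.466, 0.117, 0.032]] [91 85 82]
234 [[0.475, 0.096, 0.031], [0.477, 0.107, 0.035], [0.466, 0.117, 0.024]] [98 96 91]
236 [[0.483, 0.097, 0.031], [0.481, 0.108, 0.031], [0.467, 0.118, 0.017]] [93 93 86]
238 [[0.479, 0.097, 0.019], [0.481, 0.108, 0.022], [0.466, 0.118, 0.008]] [102  96  88]
359.57439517236656 226.1732932288774
```

The depth puts the fingertips at about z=0.083, roughly 25 mm above the cap and higher than the stated TCP offset implies. I'll keep going down slowly, guided by force.

Request:
drive_tool --pt "0 1 0 -2 0 0 0" --pt "0 0 0 -2 0 0 0" --pt "0 0 0 -2 0 0 0" --pt "0 0 0 -2 0 0 0" --pt "0 0 0 -2 0 0 0"

```text
time_s: 5.63
tcp_pos: [0.4649, 0.1008, 0.0599]
ee_rot: [[-0.943, -0.332, -0.0], [-0.332, 0.943, -0.0], [0.0, -0.0, -1.0]]
wrist_force: [-0.1, 0.0, -0.2]
gripper_width: 0.006
gripper_force: 0.0
```

Request:
drive_tool --pt "0 0 0 -2 0 0 0" --pt "0 0 0 -2 0 0 0" --pt "0 0 0 -1 0 0 0" --pt "0 0 0 0 0 0 0"

```text
time_s: 5.97
tcp_pos: [0.4648, 0.1008, 0.055]
ee_rot: [[-0.943, -0.332, -0.001], [-0.332, 0.943, -0.0], [0.001, -0.0, -1.0]]
wrist_force: [-1.0, 0.0, -0.1]
gripper_width: 0.009
gripper_force: 0.0
```

```bash
python3 - <<'E'
from h import *
p=capture("scene");W=world(p);s=sense();print(s["tcp_pos"],s["wrist_force"])
cv2.imwrite("pics/s2c.png",cv2.resize(p["frame"][185:255,310:410,::-1],None,fx=7,fy=7))
for v in range(214,240,2): print(v,W[v,357:366:4].round(3).tolist(),p["frame"][v,361])
E
```

```text
[0.4648765  0.10080514 0.05511935] [-0.06180112 -0.29988186  0.39525518]
214 [[0.51, 0.095, 0.143], [0.475, 0.103, 0.109], [0.473, 0.114, 0.109]] [31 35 30]
216 [[0.475, 0.093, 0.101], [0.472, 0.103, 0.099], [0.465, 0.114, 0.094]] [27 22 25]
218 [[0.48, 0.094, 0.098], [0.471, 0.104, 0.09], [0.394, 0.11, 0.015]] [27 29 28]
220 [[0.472, 0.093, 0.082], [0.473, 0.104, 0.085], [0.397, 0.111, 0.009]] [38 32 32]
222 [[0.471, 0.094, 0.074], [0.474, 0.105, 0.078], [0.4, 0.112, 0.004]] [36 35 34]
224 [[0.472, 0.094, 0.067], [0.471, 0.105, 0.067], [0.403, 0.112, -0.0]] [30 26 23]
226 [[0.471, 0.094, 0.058], [0.472, 0.105, 0.061], [0.461, 0.115, 0.051]] [84 79 74]
228 [[0.475, 0.095, 0.054], [0.476, 0.106, 0.057], [0.47, 0.116, 0.053]] [95 90 85]
230 [[0.481, 0.096, 0.053], [0.475, 0.106, 0.049], [0.474, 0.117, 0.049]] [98 91 86]
232 [[0.483, 0.096, 0.047], [0.48, 0.107, 0.045], [0.47, 0.117, 0.037]] [86 85 79]
234 [[0.483, 0.096, 0.039], [0.475, 0.107, 0.032], [0.468, 0.117, 0.026]] [100 102  94]
236 [[0.48, 0.097, 0.028], [0.476, 0.107, 0.026], [0.469, 0.118, 0.019]] [95 94 88]
238 [[0.479, 0.097, 0.019], [0.48, 0.108, 0.022], [0.462, 0.118, 0.004]] [98 93 82]
```

View pics/s2c.png

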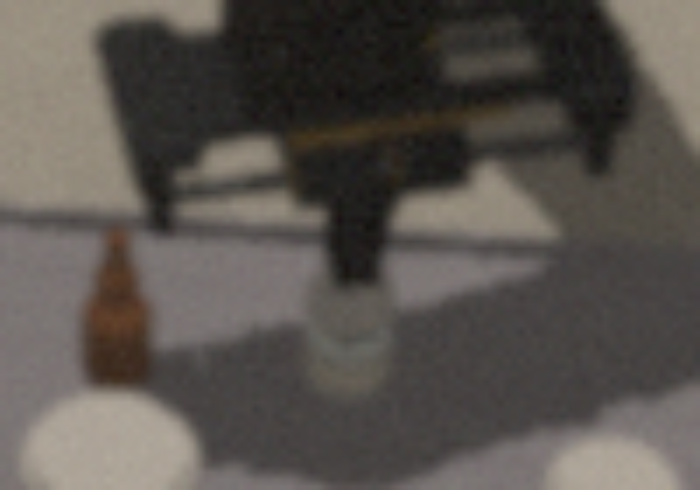

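The tip is now about 6–8 mm above the cap, still centred. The left end of the gripper body reaches toward the dropper, so I'll check that clearance with depth.

```bash
python3 - <<'E'
from h import *
p=capture("scene");W=world(p);s=sense();t=s["tcp_pos"];R=np.array(s["ee_rot"])
g=(W.reshape(-1,3)-t)@R  # tool coords
m=(p["z_map"].ravel()>0)&(p["frame"].max(2).ravel()<60)&(abs(g[:,0])<.06)&(abs(g[:,1])<.115)&(g[:,2]<.0)&(g[:,2]>-.15)
for a in np.arange(-.11,.11,.02):
    k=m&(abs(g[:,1]-a-.01)<.01)
    if k.sum()>3: print(round(a+.01,2),k.sum(),"lowest world z",np.round(np.sort(W.reshape(-1,3)[k,2])[:4],3), "x tool range",g[k,0].min().round(3),g[k,0].max().round(3))
p=capture("top");W=world(p)
k=(abs(W[...,0]-.475)<.02)&(abs(W[...,1]-.01)<.02);print("dropper visible in top", W[k][:,2].max() if k.any() else None)
E
```

```text
-0.1 25 lowest world z [0.162 0.171 0.171 0.173] x tool range -0.04 0.031
-0.08 190 lowest world z [0.136 0.137 0.139 0.142] x tool range -0.04 0.034
-0.06 127 lowest world z [0.167 0.17  0.171 0.171] x tool range -0.033 0.028
-0.04 115 lowest world z [0.151 0.151 0.152 0.152] x tool range -0.04 0.01
-0.02 174 lowest world z [0.078 0.093 0.096 0.102] x tool range -0.042 -0.009
0.0 257 lowest world z [0.063 0.067 0.068 0.068] x tool range -0.039 0.009
0.02 135 lowest world z [0.139 0.142 0.142 0.143] x tool range -0.04 0.02
0.04 105 lowest world z [0.146 0.147 0.147 0.147] x tool range -0.038 0.036
0.06 144 lowest world z [0.143 0.145 0.146 0.146] x tool range -0.036 0.034
0.08 217 lowest world z [0.135 0.137 0.138 0.138] x tool range -0.04 0.038
0.1 29 lowest world z [0.162 0.166 0.166 0.168] x tool range -0.038 0.037
dropper visible in top 0.18203344940387065
```

Body clearance is ample: it stays about 70 mm above the tips. I'll press slowly.

Request:
drive_tool --pt "0 0 0 -2 0 0 0" --pt "0 0 0 -2 0 0 0" --pt "0 0 0 -1 0 0 0" --pt "0 0 0 0 0 0 0"

```text
time_s: 6.45
tcp_pos: [0.4647, 0.1007, 0.0499]
ee_rot: [[-0.943, -0.332, -0.001], [-0.332, 0.943, -0.0], [0.001, -0.0, -1.0]]
wrist_force: [-0.7, 0.1, -0.0]
gripper_width: 0.004
gripper_force: 0.0
```

Request:
drive_tool --pt "0 0 0 -1 0 0 0" --pt "0 0 0 -1 0 0 0" --pt "0 0 0 0 0 0 0"

```text
time_s: 6.7
tcp_pos: [0.465, 0.1009, 0.0482]
ee_rot: [[-0.943, -0.332, 0.0], [-0.332, 0.943, -0.0], [-0.0, -0.0, -1.0]]
wrist_force: [-0.3, 0.9, 0.3]
gripper_width: 0.007
gripper_force: 0.2
```

Request:
drive_tool --pt "0 0 0 -1 0 0 0" --pt "0 0 0 -1 0 0 0" --pt "0 0 0 0 0 0 0"

```text
time_s: 6.95
tcp_pos: [0.4651, 0.1009, 0.0464]
ee_rot: [[-0.943, -0.333, 0.0], [-0.333, 0.943, 0.0], [-0.0, -0.0, -1.0]]
wrist_force: [-1.2, -0.3, 3.6]
gripper_width: 0.005
gripper_force: 1.5
```

Contact at TCP z ≈ 0.048, so the tips sit about 10 mm above the reported TCP. Home should be near TCP z 0.037.

Request:
drive_tool --pt "0 0 0 -1.5 0 0 0" --pt "0 0 0 -1.5 0 0 0" --pt "0 0 0 -1.5 0 0 0" --pt "0 0 0 -1.5 0 0 0" --pt "0 0 0 0 0 0 0"

```text
time_s: 7.37
tcp_pos: [0.465, 0.1009, 0.04]
ee_rot: [[-0.943, -0.332, 0.0], [-0.332, 0.943, -0.0], [-0.0, -0.0, -1.0]]
wrist_force: [-0.1, -0.2, 2.1]
gripper_width: 0.005
gripper_force: 1.5
```

Request:
drive_tool --pt "0 0 0 -1 0 0 0" --pt "0 0 0 -1 0 0 0" --pt "0 0 0 0 0 0 0" --pt "0 0 0 0 0 0 0"

```text
time_s: 7.7
tcp_pos: [0.4651, 0.1009, 0.0384]
ee_rot: [[-0.943, -0.333, 0.0], [-0.333, 0.943, 0.0], [-0.0, -0.0, -1.0]]
wrist_force: [-1.8, -0.1, 4.4]
gripper_width: 0.006
gripper_force: 2.5
```

Request:
drive_tool --pt "0 0 0 -1 0 0 0" --pt "0 0 0 -0.5 0 0 0" --pt "0 0 0 0 0 0 0" --pt "0 0 0 0 0 0 0"

```text
time_s: 8.03
tcp_pos: [0.4651, 0.1009, 0.0373]
ee_rot: [[-0.943, -0.333, 0.0], [-0.333, 0.943, -0.0], [-0.0, -0.0, -1.0]]
wrist_force: [-1.8, -0.3, 9.1]
gripper_width: 0.003
gripper_force: 4.1
```

Request:
drive_tool --pt "0 0 0 -0.5 0 0 0" --pt "0 0 0 0 0 0 0" --pt "0 0 0 0 0 0 0"

```text
time_s: 8.28
tcp_pos: [0.4651, 0.1009, 0.037]
ee_rot: [[-0.943, -0.333, 0.0], [-0.333, 0.943, -0.0], [-0.0, -0.0, -1.0]]
wrist_force: [-1.9, -0.9, 9.5]
gripper_width: 0.006
gripper_force: 4.6
```

Request:
drive_tool --pt "0 0 0 -0.5 0 0 0" --pt "0 0 0 0 0 0 0" --pt "0 0 0 0 0 0 0"

```text
time_s: 8.53
tcp_pos: [0.4651, 0.1009, 0.0366]
ee_rot: [[-0.943, -0.333, 0.001], [-0.333, 0.943, -0.0], [-0.0, -0.0, -1.0]]
wrist_force: [-2.9, 0.5, 9.9]
gripper_width: 0.006
gripper_force: 5.1
```

The cap is at its hard stop: about 10 N, rising with the pad's stiffness. I'll lift and check.

Request:
drive_tool --pt "0 0 0 5 0 0 0" --pt "0 0 0 15 0 0 0" --pt "0 0 0 20 0 0 0" --pt "0 0 0 20 0 0 0" --pt "0 0 0 10 0 0 0"

```text
time_s: 8.95
tcp_pos: [0.4657, 0.1013, 0.1074]
ee_rot: [[-0.943, -0.333, 0.002], [-0.333, 0.943, 0.001], [-0.003, 0.0, -1.0]]
wrist_force: [0.6, 0.1, -0.4]
gripper_width: 0.004
gripper_force: 0.0
```

Request:
drive_tool --pt "0 10 11 20 0 0 0" --pt "0 20 22 0 0 0 0" --pt "0 20 22 0 0 0 0" --pt "0 15 17 0 0 0 0" --pt "0 0 0 0 0 0 0"

```text
time_s: 9.37
tcp_pos: [0.5327, 0.1757, 0.1251]
ee_rot: [[-0.943, -0.334, 0.002], [-0.334, 0.943, 0.001], [-0.002, 0.0, -1.0]]
wrist_force: [1.0, -0.2, -0.6]
gripper_width: 0.001
gripper_force: 0.0
```

```bash
python3 look.py w2.png; python3 - <<'E'
from h import *
p=capture("scene");W=world(p)
for l in["jar_small","jar_medium"]:
  for r in masks_of(l,p)[:2]:
    P=W[r["region"]&(p["z_map"]>0)];print(l,r["p"],r["xy"],np.percentile(P,[2,50,90,98],axis=0).round(3).tolist())
cv2.imwrite("pics/s3c.png",cv2.resize(p["frame"][170:290,280:430,::-1],None,fx=5,fy=5))
E
```

```text
tcp [0.5327 0.1757 0.1251]
jar_small 0.95 [241. 101.] zmed 0.0479 c [0.466  0.1014] med [0.4656 0.1016] ext [0.034 0.034]
jar_medium 0.83 [352. 269.] zmed 0.0633 c [0.5555 0.2039] med [0.5414 0.2028] ext [0.035 0.032]
jar_large 0.88 [ 65. 244.] zmed 0.082 c [0.587  0.0298] med [0.5848 0.0292] ext [0.063 0.055]
jar_large 0.24 [ 45. 259.] zmed 0.0821 c [0.587  0.0301] med [0.585 0.029] ext [0.063 0.054]
jar_square 0.69 [ 3. 12.] zmed 0.0092 c [ 0.4727 -0.06  ] med [ 0.4677 -0.0601] ext [0.026 0.003]
jar_square 0.26 [214. 250.] zmed 0.0161 c [0.5718 0.1078] med [0.5746 0.1054] ext [0.053 0.052]
dropper 0.79 [88. 59.] zmed 0.0796 c [0.4772 0.0106] med [0.477  0.0126] ext [0.01  0.011]
dropper 0.44 [355. 282.] zmed 0.0675 c [0.5439 0.2011] med [0.5437 0.2001] ext [0.004 0.01 ]
jar_small 0.67 [360.1, 233.4] [[0.451, 0.084, 0.007], [0.476, 0.102, 0.04], [0.482, 0.114, 0.05], [0.485, 0.117, 0.052]]
jar_small 0.28 [396.3, 260.5] [[0.547, 0.186, 0.009], [0.578, 0.208, 0.059], [0.586, 0.225, 0.071], [0.588, 0.23, 0.073]]
jar_medium 0.93 [396.5, 260.9] [[0.547, 0.186, 0.009], [0.577, 0.208, 0.06], [0.586, 0.226, 0.071], [0.588, 0.231, 0.073]]
jar_medium 0.37 [360.7, 233.6] [[0.457, 0.085, 0.007], [0.476, 0.102, 0.039], [0.482, 0.114, 0.05], [0.485, 0.117, 0.052]]
```

View pics/s3c.png

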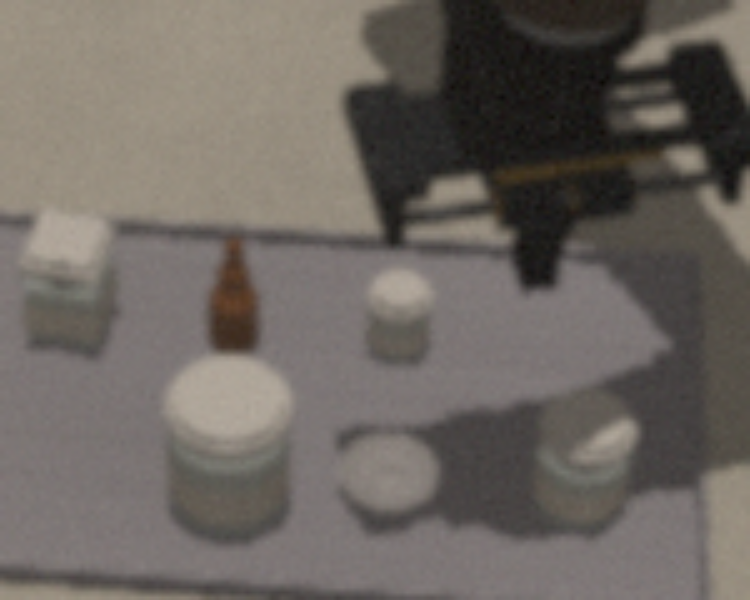

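The small cap at crop (400,295) has lost its gap, and its top is at 0.048, so it is home and still in place. Next is the medium jar at (0.563, 0.208), with contact expected at TCP z ≈ 0.060.

Request:
drive_tool --pt "0 15 16 0 0 0 0" --pt "0 15 16 0 0 0 0" --pt "0 0 0 -12 0 0 0" --pt "0 0 0 -15 0 0 0" --pt "0 0 0 -12 0 0 0"

```text
time_s: 10.23
tcp_pos: [0.5598, 0.2048, 0.0861]
ee_rot: [[-0.943, -0.332, -0.0], [-0.332, 0.943, 0.0], [0.0, 0.0, -1.0]]
wrist_force: [0.3, -0.7, -0.8]
gripper_width: 0.011
gripper_force: 0.0
```

Request:
drive_tool --pt "0 0 0 -8 0 0 0" --pt "0 0 0 -5 0 0 0" --pt "0 0 0 -3 0 0 0" --pt "0 0 0 0 0 0 0" --pt "0 0 0 0 0 0 0"

```text
time_s: 10.65
tcp_pos: [0.5603, 0.205, 0.0713]
ee_rot: [[-0.943, -0.332, 0.001], [-0.332, 0.943, 0.0], [-0.001, 0.0, -1.0]]
wrist_force: [-0.9, -0.6, 0.2]
gripper_width: 0.006
gripper_force: 0.0
```

Nudge to centre (+3,+3), then press to TCP z ≈ 0.049.

Request:
drive_tool --pt "0 3 3 -3 0 0 0" --pt "0 0 0 -3 0 0 0" --pt "0 0 0 -2 0 0 0" --pt "0 0 0 -1 0 0 0" --pt "0 0 0 0 0 0 0"

```text
time_s: 11.07
tcp_pos: [0.5627, 0.2077, 0.0614]
ee_rot: [[-0.943, -0.332, -0.001], [-0.332, 0.943, -0.0], [0.001, -0.0, -1.0]]
wrist_force: [-0.3, 0.5, 0.5]
gripper_width: 0.004
gripper_force: 0.0
```

Request:
drive_tool --pt "0 0 0 -1 0 0 0" --pt "0 0 0 -1 0 0 0" --pt "0 0 0 -1 0 0 0" --pt "0 0 0 0 0 0 0"

```text
time_s: 11.4
tcp_pos: [0.5631, 0.2079, 0.0591]
ee_rot: [[-0.943, -0.333, 0.0], [-0.333, 0.943, 0.0], [-0.0, -0.0, -1.0]]
wrist_force: [-0.8, 0.0, 2.2]
gripper_width: 0.001
gripper_force: 1.5
```

Request:
drive_tool --pt "0 0 0 -1.5 0 0 0" --pt "0 0 0 -1.5 0 0 0" --pt "0 0 0 -1.5 0 0 0" --pt "0 0 0 -1.5 0 0 0" --pt "0 0 0 0 0 0 0"

```text
time_s: 11.82
tcp_pos: [0.5631, 0.2079, 0.0525]
ee_rot: [[-0.943, -0.332, 0.0], [-0.332, 0.943, 0.0], [-0.0, -0.0, -1.0]]
wrist_force: [-0.5, -0.4, 3.8]
gripper_width: 0.006
gripper_force: 1.5
```

Request:
drive_tool --pt "0 0 0 -1 0 0 0" --pt "0 0 0 -1 0 0 0" --pt "0 0 0 -0.5 0 0 0" --pt "0 0 0 0 0 0 0"

```text
time_s: 12.15
tcp_pos: [0.5631, 0.2079, 0.0505]
ee_rot: [[-0.943, -0.333, 0.0], [-0.333, 0.943, 0.0], [-0.0, -0.0, -1.0]]
wrist_force: [-2.2, -0.9, 5.8]
gripper_width: 0.01
gripper_force: 2.5
```

Request:
drive_tool --pt "0 0 0 -1 0 0 0" --pt "0 0 0 0 0 0 0" --pt "0 0 0 0 0 0 0"

```text
time_s: 12.4
tcp_pos: [0.5631, 0.2079, 0.0499]
ee_rot: [[-0.943, -0.333, 0.0], [-0.333, 0.943, 0.0], [-0.0, -0.0, -1.0]]
wrist_force: [-1.8, 1.2, 6.8]
gripper_width: 0.005
gripper_force: 3.3
```

Request:
drive_tool --pt "0 0 0 -1 0 0 0" --pt "0 0 0 -0.5 0 0 0" --pt "0 0 0 0 0 0 0" --pt "0 0 0 0 0 0 0"

```text
time_s: 12.73
tcp_pos: [0.5631, 0.2079, 0.049]
ee_rot: [[-0.943, -0.333, 0.001], [-0.333, 0.943, 0.0], [-0.001, -0.0, -1.0]]
wrist_force: [-2.8, -0.6, 9.2]
gripper_width: 0.005
gripper_force: 4.6
```

Request:
drive_tool --pt "0 0 0 5 0 0 0" --pt "0 0 0 15 0 0 0" --pt "0 0 0 20 0 0 0" --pt "0 0 0 20 0 0 0" --pt "0 0 0 10 0 0 0"

```text
time_s: 13.15
tcp_pos: [0.5637, 0.2083, 0.1195]
ee_rot: [[-0.943, -0.333, 0.002], [-0.333, 0.943, 0.001], [-0.003, 0.0, -1.0]]
wrist_force: [-0.1, 0.1, 0.2]
gripper_width: 0.006
gripper_force: 0.0
```

Request:
drive_tool --pt "0 5 -20 10 0 0 0" --pt "0 5 -30 0 0 0 0" --pt "0 5 -30 0 0 0 0" --pt "0 0 -20 0 0 0 0" --pt "0 0 0 0 0 0 0"

```text
time_s: 13.57
tcp_pos: [0.577, 0.1046, 0.1267]
ee_rot: [[-0.945, -0.328, -0.003], [-0.328, 0.945, -0.001], [0.003, 0.0, -1.0]]
wrist_force: [0.1, 0.3, 0.1]
gripper_width: 0.003
gripper_force: 0.0
```

```bash
python3 look.py w3.png; python3 - <<'E'
from h import *
p=capture("scene");W=world(p)
for l in["jar_medium","jar_large"]:
  for r in masks_of(l,p)[:2]:
    P=W[r["region"]&(p["z_map"]>0)];print(l,r["p"],r["xy"],np.percentile(P,[2,50,90,98],axis=0).round(3).tolist())
cv2.imwrite("pics/s4c.png",cv2.resize(p["frame"][170:290,280:430,::-1],None,fx=5,fy=5))
E
```

```text
tcp [0.577  0.1046 0.1267]
jar_small 0.8 [378.  69.] zmed 0.048 c [0.4662 0.1012] med [0.466  0.1008] ext [0.034 0.034]
jar_medium 0.72 [476. 262.] zmed 0.06 c [0.5599 0.2076] med [0.5594 0.2085] ext [0.042 0.048]
jar_large 0.98 [187. 220.] zmed 0.0821 c [0.5874 0.0249] med [0.5865 0.0246] ext [0.063 0.063]
jar_large 0.4 [378.  67.] zmed 0.048 c [0.4663 0.1011] med [0.466  0.1008] ext [0.034 0.033]
jar_square 0.61 [95. 10.] zmed 0.066 c [ 0.4968 -0.0691] med [ 0.4982 -0.0645] ext [0.009 0.017]
dropper 0.74 [223.  31.] zmed 0.0803 c [0.4773 0.0106] med [0.4777 0.0113] ext [0.01 0.01]
jar_medium 0.74 [398.0, 262.6] [[0.544, 0.186, 0.005], [0.577, 0.209, 0.053], [0.586, 0.227, 0.062], [0.588, 0.233, 0.064]]
jar_large 0.92 [249.1, 301.4] [[0.725, -0.163, 0.006], [0.767, -0.13, 0.074], [0.78, -0.108, 0.082], [0.783, -0.104, 0.084]]
jar_large 0.87 [324.1, 257.6] [[0.565, -0.005, 0.01], [0.607, 0.027, 0.073], [0.619, 0.05, 0.084], [0.621, 0.056, 0.086]]
```

View pics/s4c.png

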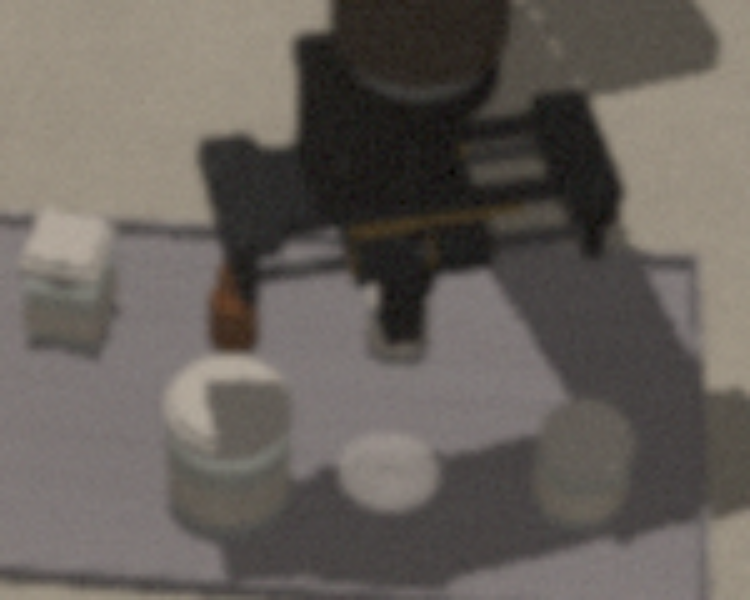

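The medium cap at crop (585,440) is closed, with its top at 0.060. Next is the large jar at (0.5875, 0.025), with contact expected at TCP z ≈ 0.074.

Request:
drive_tool --pt "0 3 -20 0 0 0 0" --pt "0 4 -30 0 0 0 0" --pt "0 3 -20 0 0 0 0" --pt "0 0 -11 -5 0 0 0" --pt "0 0 0 -10 0 0 0"

```text
time_s: 14.43
tcp_pos: [0.5887, 0.0256, 0.1134]
ee_rot: [[-0.944, -0.33, 0.002], [-0.33, 0.944, 0.001], [-0.002, -0.0, -1.0]]
wrist_force: [0.6, 0.2, 0.3]
gripper_width: 0.006
gripper_force: 0.0
```

Request:
drive_tool --pt "0 0 0 -12 0 0 0" --pt "0 0 0 -8 0 0 0" --pt "0 0 0 -4 0 0 0" --pt "0 0 0 0 0 0 0" --pt "0 0 0 0 0 0 0"

```text
time_s: 14.85
tcp_pos: [0.588, 0.0274, 0.0885]
ee_rot: [[-0.943, -0.333, -0.0], [-0.333, 0.943, -0.0], [0.0, -0.0, -1.0]]
wrist_force: [1.0, -0.0, -1.0]
gripper_width: 0.007
gripper_force: 0.0
```

Request:
drive_tool --pt "0 0 -2.5 -4 0 0 0" --pt "0 0 0 -4 0 0 0" --pt "0 0 0 -3 0 0 0" --pt "0 0 0 -1 0 0 0" --pt "0 0 0 0 0 0 0"

```text
time_s: 15.27
tcp_pos: [0.5877, 0.0242, 0.0764]
ee_rot: [[-0.943, -0.332, -0.001], [-0.332, 0.943, -0.0], [0.001, 0.0, -1.0]]
wrist_force: [-0.6, 0.7, 0.1]
gripper_width: -0.0
gripper_force: 0.0
```

Request:
drive_tool --pt "0 0 0 -1 0 0 0" --pt "0 0 0 -1 0 0 0" --pt "0 0 0 -1 0 0 0" --pt "0 0 0 -1 0 0 0" --pt "0 0 0 0 0 0 0"

```text
time_s: 15.68
tcp_pos: [0.5881, 0.0244, 0.0731]
ee_rot: [[-0.943, -0.333, 0.0], [-0.333, 0.943, -0.0], [-0.0, -0.0, -1.0]]
wrist_force: [-0.6, -0.2, 3.0]
gripper_width: 0.001
gripper_force: 1.4
```

Request:
drive_tool --pt "0 0 0 -1.5 0 0 0" --pt "0 0 0 -1.5 0 0 0" --pt "0 0 0 -1.5 0 0 0" --pt "0 0 0 -1.5 0 0 0" --pt "0 0 0 0 0 0 0"

```text
time_s: 16.1
tcp_pos: [0.5881, 0.0244, 0.0665]
ee_rot: [[-0.943, -0.332, 0.0], [-0.332, 0.943, -0.0], [-0.0, -0.0, -1.0]]
wrist_force: [-0.3, 0.2, 3.2]
gripper_width: 0.005
gripper_force: 1.5
```

Request:
drive_tool --pt "0 0 0 -1 0 0 0" --pt "0 0 0 -1 0 0 0" --pt "0 0 0 -1 0 0 0" --pt "0 0 0 0 0 0 0"

```text
time_s: 16.43
tcp_pos: [0.5881, 0.0244, 0.0641]
ee_rot: [[-0.943, -0.333, 0.0], [-0.333, 0.943, -0.0], [-0.0, -0.0, -1.0]]
wrist_force: [-1.6, 0.4, 6.3]
gripper_width: 0.006
gripper_force: 3.1
```

Request:
drive_tool --pt "0 0 0 -1 0 0 0" --pt "0 0 0 -1 0 0 0" --pt "0 0 0 0 0 0 0" --pt "0 0 0 0 0 0 0"

```text
time_s: 16.77
tcp_pos: [0.5882, 0.0244, 0.0629]
ee_rot: [[-0.943, -0.333, 0.001], [-0.333, 0.943, -0.0], [-0.001, -0.0, -1.0]]
wrist_force: [-2.6, 0.6, 9.5]
gripper_width: 0.004
gripper_force: 4.7
```

At the stop. I'll lift away and check.

Request:
drive_tool --pt "0 0 0 5 0 0 0" --pt "0 0 0 15 0 0 0" --pt "0 0 0 20 0 0 0" --pt "0 0 0 20 0 0 0" --pt "0 0 0 20 0 0 0"

```text
time_s: 17.18
tcp_pos: [0.5873, 0.0243, 0.1415]
ee_rot: [[-0.943, -0.332, -0.002], [-0.332, 0.943, -0.0], [0.002, 0.001, -1.0]]
wrist_force: [0.3, 0.2, 0.6]
gripper_width: 0.007
gripper_force: 0.0
```

Request:
drive_tool --pt "0 -10 0 20 0 0 0" --pt "0 -10 0 10 0 0 0" --pt "0 0 0 0 0 0 0" --pt "0 0 0 0 0 0 0" --pt "0 0 0 0 0 0 0"

```text
time_s: 17.6
tcp_pos: [0.5676, 0.0243, 0.1704]
ee_rot: [[-0.943, -0.332, -0.002], [-0.332, 0.943, -0.0], [0.002, 0.0, -1.0]]
wrist_force: [-0.4, -0.2, -0.6]
gripper_width: 0.008
gripper_force: 0.0
```

```bash
python3 look.py w4.png; python3 - <<'E'
from h import *
p=capture("scene");W=world(p)
for l in["jar_small","jar_medium","jar_large","jar_square","dropper","dish"]:
  for r in masks_of(l,p)[:2]:
    P=W[r["region"]&(p["z_map"]>0)];print(l,round(r["p"],2),np.round(r["xy"]),np.percentile(P,[50,90],axis=0).round(3).tolist())
cv2.imwrite("pics/s5c.png",cv2.resize(p["frame"][170:290,280:430,::-1],None,fx=5,fy=5))
E
```

```text
tcp [0.5676 0.0243 0.1704]
jar_small 0.98 [466. 128.] zmed 0.048 c [0.4659 0.1003] med [0.466  0.1001] ext [0.034 0.033]
jar_medium 0.82 [539. 288.] zmed 0.06 c [0.5607 0.2064] med [0.5599 0.2046] ext [0.044 0.046]
jar_large 0.86 [ 60. 372.] zmed 0.0798 c [ 0.7445 -0.1315] med [ 0.7381 -0.1338] ext [0.051 0.054]
jar_large 0.82 [24. 98.] zmed 0.055 c [ 0.554  -0.2049] med [ 0.552  -0.2023] ext [0.048 0.015]
jar_square 0.55 [214.  50.] zmed 0.0714 c [ 0.4783 -0.081 ] med [ 0.4775 -0.0812] ext [0.045 0.044]
jar_square 0.4 [548. 297.] zmed 0.06 c [0.5596 0.2069] med [0.5599 0.205 ] ext [0.041 0.045]
dropper 0.55 [344.  97.] zmed 0.0806 c [0.4773 0.0101] med [0.4774 0.0099] ext [0.01 0.01]
jar_small 0.65 [327. 250.] [[0.589, 0.024, 0.074], [0.61, 0.045, 0.077]]
jar_small 0.55 [361. 234.] [[0.476, 0.102, 0.039], [0.482, 0.116, 0.05]]
jar_medium 0.73 [397. 262.] [[0.577, 0.209, 0.053], [0.586, 0.227, 0.062]]
jar_large 0.9 [247. 302.] [[0.767, -0.13, 0.074], [0.78, -0.108, 0.082]]
jar_large 0.89 [230. 210.] [[0.474, -0.264, 0.074], [0.489, -0.241, 0.082]]
jar_square 0.74 [360. 230.] [[0.47, 0.101, 0.047], [0.481, 0.112, 0.051]]
jar_square 0.59 [296. 226.] [[0.494, -0.08, 0.056], [0.499, -0.063, 0.073]]
dropper 0.53 [325. 233.] [[0.484, 0.012, 0.037], [0.49, 0.021, 0.064]]
dish 0.8 [357. 264.] [[0.566, 0.107, 0.014], [0.586, 0.125, 0.019]]
```

View pics/s5c.png

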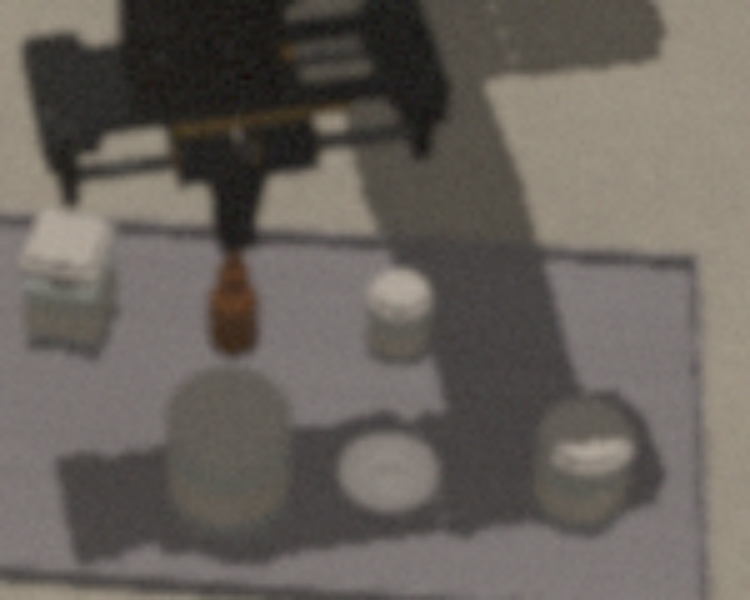

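The large cap's top is at 0.074, so it is home. All three round caps are home at 0.048, 0.060 and 0.074. The square cap is still raised, nothing has shifted, and the arm is clear.

```bash
python3 -c "from station import *;print(finish_job())"
```

```text
the job is handed in; nothing more can be done
None
```

I pressed the small, medium and large caps home in that order at about 10 N each, left the square jar open and the other things on the tray unmoved, and handed the job in (no verdict was returned).

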